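# Put the oil bottle away in the roll-top store

## Robot

A 6-joint arm with a two-finger parallel gripper is mounted at the origin on the work surface. World frame = base frame: x ahead of the robot, y to its left, z up, the work surface at z = 0. Lengths are in m, angles in degrees, forces in N, time in s.
With the tool pointing down it reaches from about 0.4 to 0.825 m from the base axis. Payload 7 kg.
Tool frame: the origin (TCP) lies on the centre line of the jaws, within the pads' length; the fingertips stand 11 mm ahead of it and the grasp point (between the pads) lies 8 mm behind it; z points along the fingers, y is the direction in which the jaws open and shut (so a half turn about z gives the same grasp; the last joint's range is limited). The gripper opens to 88 mm and grips with 3 to 60 N. Pads are 19 mm wide; open, the fingers measure 130 mm over their backs; the gripper's body (78 mm by 193 mm) begins 47 mm behind the grasp point.
Start: joints at [-53.451, 20.546, 0.682, 0, -70.136, -16.507], TCP at [0.231, -0.634, 0.238] pointing down, gripper open.
Joint ranges: [-176.03, 176.03], [-82.01, 121.73], [-58.28, 71.71], [-173.87, 95.51], [-174.79, -0.11], [-173.66, 173.66]. Speed limits (degrees/s): [136.94, 136.94, 172.46, 180, 180, 180].

## Interface

Orientations are given as [roll, pitch, yaw] about the fixed x, y, z axes, in that order (R = Rz(yaw) Ry(pitch) Rx(roll)).
In Python, from plant import ctrl, cams, order gives the robot as it stands.
- The arm moves only by the tool jog_arm, never from a script. Its argument "motion" is a list of rows, each an object with "offset": the shift along the tool's x, y, z in mm, a list of three; "roll": the turn about the tool's z in rad; "hand": the finger opening in mm, from 0 to 87.6. A call has 1 to 20 rows; each row is the pose to reach, as a shift and turn from the pose commanded when the call began, along the tool's axes at that moment; what a row does not reach only later rows make up. A row lasts 1/12 s, in which the tool goes at most 41.7 mm and 7.16 degrees, less where a joint would pass 70% of its speed; a pose out of reach is approached as far as the arm can. A call with a gripper value outside its range is refused whole. The fingers move at their own pace and stop on an object; the grip force is fixed at half the most. Time passes only in rows, so rows that repeat a pose let the fingers close. It gives the time, the measured TCP pose, the force and the opening at its end, in the units of the state.
- ctrl.get_obs(): the state, without advancing time (a new reading comes with each control period).
- cams.snapshot(name): name is "scene" or "side" or "wrist"; returns a dict with "img" (480x640x3 uint8, red, green, blue), "K" (3x3 intrinsics, pixels), "cam_to_world" (4x4, takes a point from camera to world coordinates); the wrist camera has in their place "T_tool_cam" (4x4, takes a point from camera to tool coordinates, whose origin is the TCP and whose axes are the flange's). Camera axes: x right, y down, z forward; pixel columns grow to the right and rows downward; lengths in m; the calibration is good to about 2 mm. A picture is of the moment at which its call begins: read the wrist's pose just before it. There is no depth.
- order.close_job(): hands the job in, once; it reports no verdict.
The state is a dict: "clock": time; "joint_pos": joint angles; "qvel": joint speeds; "tau": joint torques, N m; "tool_pos": TCP position; "orientation": TCP orientation; "force": force on the tool from outside, world axes, zero at the start; "moment": the same for the moment, N m; "opening": finger opening in m.
Only numpy, scipy, OpenCV 4.12 (cv2) and the standard library are available. Lean on these libraries where they do the work, as an engineer would, in place of code of your own. Each camera call takes 0.05 s, during which the arm holds its last target. There are 200 camera calls.

## Task

Put the little oil bottle away in the wooden roll-top store: roll the slatted door right up, set the bottle down gently so that it stands upright on the floor of the store, and roll the door fully shut again. The tin that lives in the store must stay in there standing, and nothing else on the table may be knocked over.

Things in the scene. Friction and masses are not known exactly. Their poses are not given: they have to be found in the camera images.
- store: Wooden roll-top store fixed to the table, 324 mm wide (its y), 380 deep (its x), 220 high, with two D-shaped end cheeks 12 mm thick. Origin: centre of its underside, on the table; z up; x points to its back, so it opens to its -x, roughly to the robot's right. Front board 84 mm high at x = -165 to -155. At the rear a fixed hood, radius 188 mm about the track's axis, takes in the rolled-up door.
- store_floor (a point): Point on the store's inner floor, 12 mm above the table, at x = -75 mm, y = 0 in the store's frame; axes as the store's. Clear inside from this point: 80 mm to the front board, 105 mm to the rear partition (158 mm high), 150 mm to either cheek. With the door fully open all of it up to 75 mm behind this point is open to above.
- track_axis (a point): Centre of the door's circular track: 30 mm above the store's origin, axis along the store's y; axes as the store's. Cheeks: radius 190 mm about it; door slats 8 mm thick on radius 170 mm.
- tambour (a joint): Travel of the slatted wooden door round the track's axis, rad: 0 = fully shut (lead slat down at the front board), 1.257 = fully open; it grows as the door rolls up and back. It starts shut or a little ajar, runs stiffly (about 2 to 6 N at the bar) and stays where it is left.
- door_bar (a point): Middle of the door's round steel pull bar, 12 mm thick, 110 mm long along the store's y, on two end legs; 34 mm clear behind it. It circles the track's axis at 215 mm: at door angle q it is 215 cos(0.471 + q) mm in front of (-x of the store) and 215 sin(0.471 + q) mm above the axis. The point turns with the door.
- oil_bottle: Small amber glass bottle with a paper label and a narrow black screw cap, standing upright on the table, 98 mm high; body 42 mm across up to 66 mm high, neck and cap 25 mm across above 76 mm; about 0.13 kg. Origin: centre of its underside, z up.
- tin: Round aluminium tin with a paper label, 56 mm across and 75 mm high, standing loose on the store's floor somewhere along its width, in the front half behind the door. Origin: centre of its underside, z up.
- glass_cup: Loose drinking glass, 68 mm across the rim, 90 mm high, standing on the table. Origin: centre of its underside.
- party_cup: Loose plastic party cup, 88 mm across the rim, 115 mm high, standing on the table. Origin: centre of its underside.
- lotion: Loose tall white plastic bottle, 56 mm across, 170 mm high, standing on the table. Origin: centre of its underside.
Not all that is in view belongs to the job. There is more than one size of the party_cup; the job needs the larger. What is shaped like the oil_bottle but blue is not meant.

How it is judged:
By the outcome, as a careful person would: the job done as asked, in the order asked, and still so for the second after the job is handed in, with the robot touching nothing.
It also fails if it takes over 59 s, if anything falls off the work surface, if the arm or the gripper's body presses on something with over 40 N, if the wrist force passes 120 N, or if a joint passes its speed limit or range.

## Working session

There is one attempt and no reset: what is moved stays moved. The work goes in short steps, Python scripts to look and compute and a tool call to move; the robot and the scene stay as the last step left them, time stands still between calls to the robot, and variables do not carry over. Pictures are saved under pics/ and viewed, about 8 in all and at most 12, crops included, and the job is handed in when it is done.

Besides the shell and the picture viewer there is one more tool, called as name(argument=value, ...) on one line, values as JSON. jog_arm: Moves the arm, as the interface text tells. Its arguments: {"type":"object","properties":{"motion":{"type":"array"}},"required":["motion"]}

```bash
mkdir -p pics; ls
python3 - <<'E'
from plant import ctrl,cams
import cv2,pickle
print(ctrl.get_obs())
d={}
for n in("scene","side","wrist"):
    s=cams.snapshot(n); d[n]=s; cv2.imwrite(f"pics/{n}0.png",s["img"][:,:,::-1])
    print(n,{k:v for k,v in s.items() if k!="img"})
pickle.dump(d,open("s0.pkl","wb"))
E
```

```text
pics
{'clock': 0.0, 'joint_pos': array([-5.34497271e+01,  2.05909669e+01,  6.33420873e-01, -1.92110120e-02,
       -7.01356319e+01, -1.65080271e+01]), 'qvel': array([ 0.05482656,  0.07124212, -0.03502822, -0.07595254,  0.04800738,
       -0.09479066]), 'tau': array([ 8.84177389e-04, -5.82721925e+01,  2.93060660e+01,  6.99704200e+00,
        7.00753473e-03, -1.58020171e-04]), 'tool_pos': array([ 0.2311527 , -0.63368522,  0.23662814]), 'orientation': array([ 1.79905531e+02, -9.16375847e-03, -1.59964289e+02]), 'force': array([-0.18179612, -0.52337317, -0.42746323]), 'moment': array([ 0.00877406, -0.02484502,  0.04749101]), 'opening': 0.08748730747381345}
scene {'K': array([[505.00450813,   0.        , 305.38493827],
       [  0.        , 505.00450813, 238.25731017],
       [  0.        ,   0.        ,   1.        ]]), 'cam_to_world': array([[-0.99180375,  0.12256077, -0.03611332,  0.61837956],
       [ 0.1277588 ,  0.94744271, -0.29330872,  0.18222786],
       [-0.00173284, -0.29551848, -0.95533545,  0.93678854],
       [ 0.        ,  0.        ,  0.        ,  1.        ]])}
side {'K': 
[... 239 characters left out ...]
[ 0.68804033, -0.68793995,  0.23095266, -0.34386053],
       [ 0.00223358, -0.31625106, -0.9486729 ,  1.2468532 ],
       [ 0.        ,  0.        ,  0.        ,  1.        ]])}
wrist {'K': array([[332.30718041,   0.        , 320.9997646 ],
       [  0.        , 332.30718041, 243.65758762],
       [  0.        ,   0.        ,   1.        ]]), 'T_tool_cam': array([[-8.35913952e-04, -9.68671820e-01, -2.48342920e-01,
         6.58274377e-02],
       [ 9.99999275e-01, -5.94569297e-04, -1.04682196e-03,
         4.09459038e-04],
       [ 8.66369859e-04, -2.48343615e-01,  9.68671615e-01,
        -1.46066207e-01],
       [ 0.00000000e+00,  0.00000000e+00,  0.00000000e+00,
         1.00000000e+00]])}
```

View pics/scene0.png

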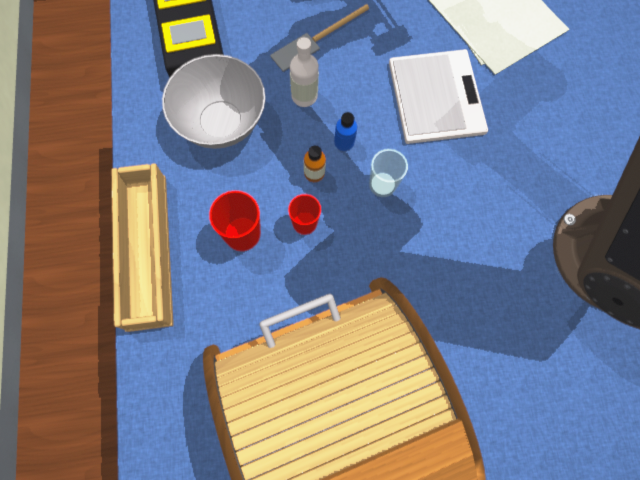

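View pics/side0.png

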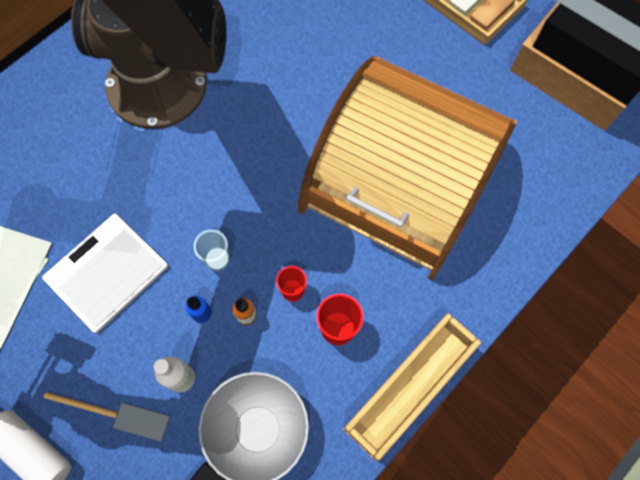

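Scene view candidates: amber bottle (315,163), blue look-alike (346,132), white lotion (305,75), glass (388,172), red cups (305,214) small and (235,220) large. The amber one with the label fits. I'll check it enlarged, along with the store.

Run:
```python
import pickle,cv2,numpy as np
d=pickle.load(open("s0.pkl","rb"))
a=d["side"]["img"][50:280,290:520]; b=d["scene"]["img"][110:190,290:365];c=d["side"]["img"][270:350,180:255]
A=cv2.resize(a,(598,598),interpolation=3) # 2.6x
f=lambda m:cv2.resize(m,None,fx=2.6,fy=2.6,interpolation=3)
R=np.vstack([f(b),f(c)]);R=np.pad(R,((0,598-R.shape[0]),(0,0),(0,0)))
cv2.imwrite("pics/m1.png",np.hstack([A,R])[:,:,::-1])
cv2.imwrite("pics/m2.png",cv2.resize(d["scene"]["img"][260:480,190:490],None,fx=2.6,fy=2.6,interpolation=3)[:,:,::-1])
```

```text
(no output)
```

View pics/m1.png

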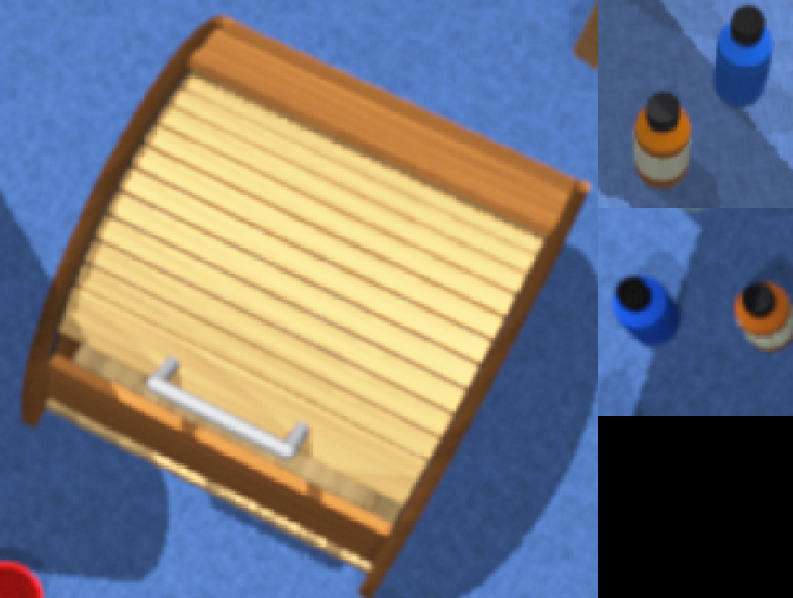

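View pics/m2.png

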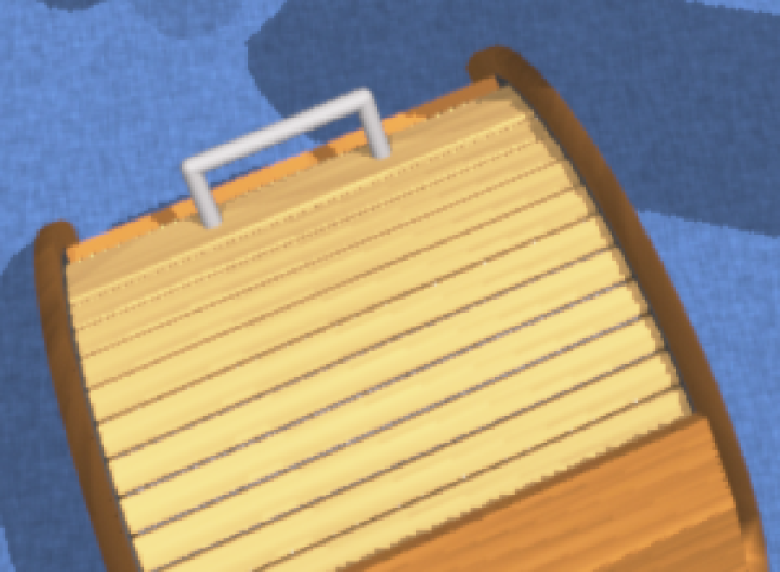

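Amber with a paper label (right column) is confirmed as the oil bottle. The door looks nearly shut. Bar ends: scene (262,323)/(330,297), side (401,222)/(350,197).

```bash
cat > h.py <<'E'
import numpy as np,pickle,cv2
from scipy.spatial.transform import Rotation as Ro
D=pickle.load(open("s0.pkl","rb"))
def ray(n,uv,s=None,T=None):
    s=s or D[n]; T=s["cam_to_world"] if T is None else T
    r=T[:3,:3]@np.linalg.solve(s["K"],[*uv,1.]); return T[:3,3],r/np.linalg.norm(r)
def tri(a,b):
    rs=[ray("scene",a),ray("side",b)]
    A=sum(np.eye(3)-np.outer(r,r) for _,r in rs); y=sum((np.eye(3)-np.outer(r,r))@o for o,r in rs)
    p=np.linalg.solve(A,y); return p,[np.linalg.norm(np.cross(p-o,r))*1e3 for o,r in rs]
def atz(n,uv,z,s=None,T=None):
    o,r=ray(n,uv,s,T); return o+r*(z-o[2])/r[2]
def proj(n,p,s=None):
    s=s or D[n]; T=np.linalg.inv(s["cam_to_world"]); q=s["K"]@(T[:3,:3]@p+T[:3,3]); return q[:2]/q[2]
E
python3 - <<'E'
from h import *
np.set_printoptions(precision=4,suppress=True)
print("cap",tri((314.8,149.6),(241.5,304.2)),atz("scene",(314.8,149.6),.098),atz("side",(241.5,304.2),.098))
a=tri((262.3,323.5),(401.5,222.3));b=tri((330.4,297.3),(349.6,196.9));print(a,b,np.linalg.norm(a[0]-b[0]))
v=b[0]-a[0]; print("bar dir",np.degrees(np.arctan2(v[1],v[0])))
for n,uv,z in (("glass s",(389,166),.09),("glass d",(211,245),.09),("bigcup",(235,216),.115),("bigcup d",(340,318),.115),("small",(305,212),.08),("small d",(292,281),.08),("lotion",(303,44),.17),("blue",(347,119),.098),("bowl",(214,97),.1)):
  print(n,atz("side" if n.endswith(" d") else "scene",uv,z))
E
```

```text
cap (array([ 0.5504, -0.2415,  0.0973]), [np.float64(2.8984402148851975), np.float64(2.89844021488514)]) [ 0.5477 -0.2423  0.098 ] [ 0.5535 -0.2408  0.098 ]
(array([0.6738, 0.0721, 0.163 ]), [np.float64(2.36385394207548), np.float64(2.3638539420755453)]) (array([0.5654, 0.0447, 0.1584]), [np.float64(2.8954813973673446), np.float64(2.8954813973675986)]) 0.11195575642148056
bar dir -165.8231109304214
glass s [ 0.4164 -0.1958  0.09  ]
glass d [ 0.4205 -0.1974  0.09  ]
bigcup [ 0.7027 -0.1256  0.115 ]
bigcup d [ 0.711  -0.1336  0.115 ]
small [ 0.5803 -0.1301  0.08  ]
small d [ 0.5875 -0.1378  0.08  ]
lotion [ 0.5468 -0.4176  0.17  ]
blue [ 0.4794 -0.2975  0.098 ]
bowl [ 0.723  -0.3755  0.1   ]
```

```bash
cat >> h.py <<'E'
from plant import ctrl,cams
def off(target,yaw=None,cmd=None):
    o=ctrl.get_obs(); R=Ro.from_euler("xyz",o["orientation"],degrees=True).as_matrix()
    print("tcp",o["tool_pos"].round(4),"rpy",o["orientation"].round(2),"F",o["force"].round(1),"open",round(o["opening"],4),"t",o["clock"])
    print("offset mm",(R.T@(np.array(target)-(o["tool_pos"] if cmd is None else cmd))*1e3).round(1), "roll rad", None if yaw is None else round(-np.radians((yaw-o["orientation"][2]+180)%360-180),3))
E
python3 -c "
from h import *
off((.62,.058,.28),-165.8)"
```

```text
tcp [ 0.2312 -0.6338  0.2369] rpy [ 1.7993e+02 -1.0000e-02 -1.5996e+02] F [-0.  -0.2  0.6] open 0.0877 t 0.15
offset mm [-602.3  516.7  -42.6] roll rad 0.102
```

jog_arm(motion=[{"offset": [-30,26,-20],"roll": 0.05,"hand": 87},{"offset": [-60,52,-43],"roll": 0.1,"hand": 87},{"offset": [-92,79,-43],"roll": 0.1,"hand": 87},{"offset": [-124,106,-43],"roll": 0.1,"hand": 87},{"offset": [-156,134,-43],"roll": 0.1,"hand": 87},{"offset": [-188,161,-43],"roll": 0.1,"hand": 87},{"offset": [-220,189,-43],"roll": 0.1,"hand": 87},{"offset": [-252,216,-43],"roll": 0.1,"hand": 87},{"offset": [-284,244,-43],"roll": 0.1,"hand": 87},{"offset": [-316,271,-43],"roll": 0.1,"hand": 87},{"offset": [-348,299,-43],"roll": 0.1,"hand": 87},{"offset": [-380,326,-43],"roll": 0.1,"hand": 87},{"offset": [-412,354,-43],"roll": 0.1,"hand": 87},{"offset": [-444,381,-43],"roll": 0.1,"hand": 87},{"offset": [-476,408,-43],"roll": 0.1,"hand": 87},{"offset": [-508,436,-43],"roll": 0.1,"hand": 87},{"offset": [-540,463,-43],"roll": 0.1,"hand": 87},{"offset": [-572,491,-43],"roll": 0.1,"hand": 87},{"offset": [-602,517,-43],"roll": 0.102,"hand": 87},{"offset": [-602,517,-43],"roll": 0.102,"hand": 87}])

```text
clock: 1.82
tool_pos: [0.6216, 0.0624, 0.2794]
orientation: [180.0, -0.0, -165.7]
force: [0.8, -1.1, 0.2]
opening: 0.0869
```

Run:
```python
from h import *
o=ctrl.get_obs(); s=cams.snapshot("wrist"); s["o"]=o; pickle.dump(s,open("w1.pkl","wb"))
print(o["tool_pos"],o["orientation"],o["clock"])
cv2.imwrite("pics/w1.png",s["img"][:,:,::-1])
```

```text
[0.62155017 0.06240761 0.27935638] [ 1.79989391e+02 -3.22872938e-02 -1.65653370e+02] 1.8167
```

View pics/w1.png

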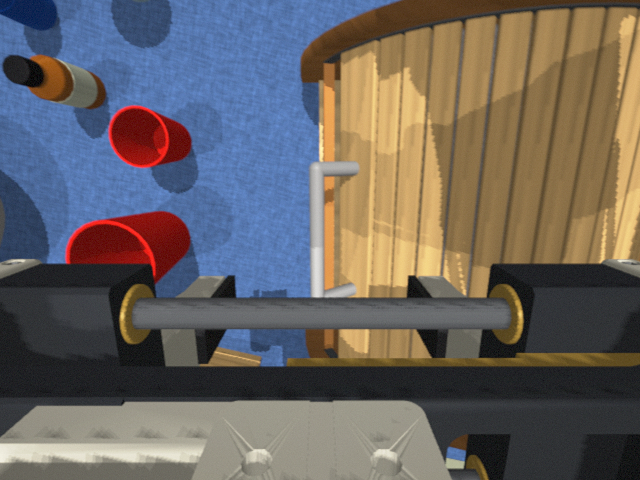

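The bar runs straight down the wrist image, (316,168) to about (319,293), so the yaw is right. The cap is at (22,70).

Run:
```python
from h import *
np.set_printoptions(precision=4,suppress=True)
s=pickle.load(open("w1.pkl","rb"));o=s["o"]
W=np.eye(4);W[:3,:3]=Ro.from_euler("xyz",o["orientation"],degrees=True).as_matrix();W[:3,3]=o["tool_pos"];T=W@s["T_tool_cam"]
for z in(.155,.16,.165):
  a=atz(0,(316.5,168),z,s,T);b=atz(0,(318.5,293),z,s,T);print(z,a,b,np.linalg.norm(a-b), np.degrees(np.arctan2(*(b-a)[1::-1])))
print("cap",atz(0,(18,68),.098,s,T))
# point on bar line: cross-bar position relative to TCP, tool y
# 3-camera triangulation of bar near/far points: robot-side end b
rs=[ray("scene",(330.4,297.3)),ray("side",(349.6,196.9)),ray(0,(316.5,166),s,T)]
P=[np.eye(3)-np.outer(r,r) for _,r in rs];p=np.linalg.solve(sum(P),sum(m@o for m,(o,r) in zip(P,rs)));print(p,[np.linalg.norm(m@(p-o))*1e3 for m,(o,r) in zip(P,rs)])
```

```text
0.155 [0.5656 0.0447 0.155 ] [0.6684 0.0723 0.155 ] 0.10648433760909119 15.046272357160706
0.16 [0.5655 0.0447 0.16  ] [0.6664 0.0718 0.16  ] 0.10451576391588945 15.0462723571607
0.165 [0.5653 0.0447 0.165 ] [0.6644 0.0714 0.165 ] 0.1025471902226876 15.04627235716071
cap [ 0.5486 -0.2363  0.098 ]
[0.5648 0.0446 0.1576] [np.float64(2.4877651717447753), np.float64(3.3207781850929257), np.float64(0.8426036310541996)]
```

jog_arm(motion=[{"offset": [4,-2,30],"roll": 0,"hand": 87},{"offset": [4,-2,60],"roll": 0,"hand": 80},{"offset": [4,-2,90],"roll": 0,"hand": 60},{"offset": [4,-2,110],"roll": 0,"hand": 40},{"offset": [4,-2,119],"roll": 0,"hand": 40},{"offset": [4,-2,119],"roll": 0,"hand": 30},{"offset": [4,-2,119],"roll": 0,"hand": 20},{"offset": [4,-2,119],"roll": 0,"hand": 5},{"offset": [4,-2,119],"roll": 0,"hand": 5},{"offset": [4,-2,119],"roll": 0,"hand": 5},{"offset": [4,-2,119],"roll": 0,"hand": 5},{"offset": [4,-2,119],"roll": 0,"hand": 5}])

```text
clock: 2.87
tool_pos: [0.6164, 0.0551, 0.1621]
orientation: [180.0, 0.0, -165.8]
force: [-0.0, -0.7, -0.1]
opening: 0.0192
```

jog_arm(motion=[{"offset": [0,0,0],"roll": 0,"hand": 5},{"offset": [0,0,0],"roll": 0,"hand": 5},{"offset": [0,0,0],"roll": 0,"hand": 5}])

```text
clock: 3.12
tool_pos: [0.6169, 0.0531, 0.1627]
orientation: [-179.8, 0.0, -165.8]
force: [2.1, -9.1, 4.4]
opening: 0.0112
```

```bash
python3 -c "
from h import *
off((.6164,.0551,.1621))"
```

```text
tcp [0.6169 0.0531 0.1627] rpy [-1.7984e+02  3.0000e-02 -1.6579e+02] F [ 2.1 -9.1  4.4] open 0.0112 t 3.1167
offset mm [0.  2.1 0.6] roll rad None
```

jog_arm(motion=[{"offset": [0,4.5,-8],"roll": 0,"hand": 5},{"offset": [0,12,-17],"roll": 0,"hand": 5},{"offset": [0,20,-25],"roll": 0,"hand": 5},{"offset": [0,28,-32],"roll": 0,"hand": 5},{"offset": [0,37,-39],"roll": 0,"hand": 5},{"offset": [0,46,-46],"roll": 0,"hand": 5},{"offset": [0,55,-52],"roll": 0,"hand": 5},{"offset": [0,65,-58],"roll": 0,"hand": 5},{"offset": [0,75,-63],"roll": 0,"hand": 5},{"offset": [0,85,-68],"roll": 0,"hand": 5},{"offset": [0,85,-68],"roll": 0,"hand": 5}])

```text
clock: 4.03
tool_pos: [0.596, 0.1352, 0.2343]
orientation: [-179.7, 0.1, -165.7]
force: [-8.1, -8.8, 24.9]
opening: 0.0106
```

jog_arm(motion=[{"offset": [0,5,-8],"roll": 0,"hand": 5},{"offset": [0,15,-12],"roll": 0,"hand": 5},{"offset": [0,26,-15],"roll": 0,"hand": 5},{"offset": [0,37,-18],"roll": 0,"hand": 5},{"offset": [0,48,-20],"roll": 0,"hand": 5},{"offset": [0,59,-22],"roll": 0,"hand": 5},{"offset": [0,70,-24],"roll": 0,"hand": 5},{"offset": [0,82,-24],"roll": 0,"hand": 5},{"offset": [0,93,-24],"roll": 0,"hand": 5},{"offset": [0,104,-24],"roll": 0,"hand": 5},{"offset": [0,115,-23],"roll": 0,"hand": 5},{"offset": [0,120,-22],"roll": 0,"hand": 5},{"offset": [0,120,-22],"roll": 0,"hand": 5}])

```text
clock: 5.12
tool_pos: [0.5654, 0.2556, 0.2545]
orientation: [180.0, 0.1, -165.7]
force: [-8.0, 1.1, 16.4]
opening: 0.0099
```

```bash
python3 -c "
from h import *
off((.6164,.0551,.1621))"
```

```text
tcp [0.5654 0.2556 0.2545] rpy [ 1.7998e+02  1.1000e-01 -1.6568e+02] F [-8.   1.1 16.4] open 0.0099 t 5.1167
offset mm [   0.3 -206.9   92.3] roll rad None
```

jog_arm(motion=[{"offset": [-2,5,-4],"roll": 0,"hand": 5},{"offset": [-2,10,-4],"roll": 0,"hand": 5},{"offset": [-2,14,-4],"roll": 0,"hand": 5},{"offset": [-2,14,-4],"roll": 0,"hand": 5},{"offset": [-2,14,-4],"roll": 0,"hand": 5}])

```text
clock: 5.53
tool_pos: [0.565, 0.258, 0.2584]
orientation: [-179.1, -0.3, -165.9]
force: [-1.6, -28.9, 24.9]
opening: 0.0053
```

jog_arm(motion=[{"offset": [0,-6,-4],"roll": 0,"hand": 40},{"offset": [0,-8,-12],"roll": 0,"hand": 87},{"offset": [0,-8,-30],"roll": 0,"hand": 87},{"offset": [0,-8,-50],"roll": 0,"hand": 87},{"offset": [0,-8,-60],"roll": 0,"hand": 87}])

```text
clock: 5.95
tool_pos: [0.5669, 0.2615, 0.3183]
orientation: [179.9, 0.2, -165.8]
force: [0.5, 0.4, 0.2]
opening: 0.033
```

```bash
python3 -c "
from h import *
off((.5495,-.24,.23))"
```

```text
tcp [0.5669 0.2615 0.3183] rpy [ 1.7992e+02  1.7000e-01 -1.6575e+02] F [0.5 0.4 0.2] open 0.033 t 5.95
offset mm [ 140.6 -482.    87.2] roll rad None
```

jog_arm(motion=[{"offset": [9,-30,0],"roll": 0,"hand": 87},{"offset": [18,-60,0],"roll": 0,"hand": 87},{"offset": [26,-90,0],"roll": 0,"hand": 87},{"offset": [35,-120,0],"roll": 0,"hand": 87},{"offset": [44,-150,0],"roll": 0,"hand": 87},{"offset": [53,-180,0],"roll": 0,"hand": 87},{"offset": [61,-210,10],"roll": 0,"hand": 87},{"offset": [70,-240,20],"roll": 0,"hand": 87},{"offset": [79,-270,30],"roll": 0,"hand": 87},{"offset": [88,-300,40],"roll": 0,"hand": 87},{"offset": [96,-330,50],"roll": 0,"hand": 87},{"offset": [105,-360,60],"roll": 0,"hand": 87},{"offset": [114,-390,70],"roll": 0,"hand": 87},{"offset": [122,-420,80],"roll": 0,"hand": 87},{"offset": [131,-450,87],"roll": 0,"hand": 87},{"offset": [140,-482,87],"roll": 0,"hand": 87},{"offset": [140,-482,87],"roll": 0,"hand": 87},{"offset": [140,-482,87],"roll": 0,"hand": 87}])

```text
clock: 7.45
tool_pos: [0.5491, -0.2424, 0.2279]
orientation: [180.0, -0.0, -165.9]
force: [0.2, -0.1, -0.0]
opening: 0.087
```

Run:
```python
from h import *
o=ctrl.get_obs();d={"o":o}
for n in("wrist","scene","side"): d[n]=cams.snapshot(n)
pickle.dump(d,open("s2.pkl","wb"));print(o["tool_pos"],o["orientation"])
f=lambda m,k:cv2.resize(m,None,fx=k,fy=k,interpolation=3)
a=f(d["side"]["img"][50:290,280:530],1.6);b=f(d["scene"]["img"][270:480,190:440],1.6);c=f(d["wrist"]["img"],.5)
top=np.hstack([a,np.pad(b,((0,a.shape[0]-b.shape[0]),(0,0),(0,0)))])
c=np.pad(c,((0,0),(0,top.shape[1]-c.shape[1]),(0,0)))[:215]
m=np.vstack([top,c]);print(a.shape,m.shape);cv2.imwrite("pics/m3.png",m[:,:,::-1])
```

```text
[ 0.54913075 -0.24243246  0.22793472] [ 1.79962585e+02 -2.31642369e-02 -1.65938095e+02]
(384, 400, 3) (599, 800, 3)
```

View pics/m3.png

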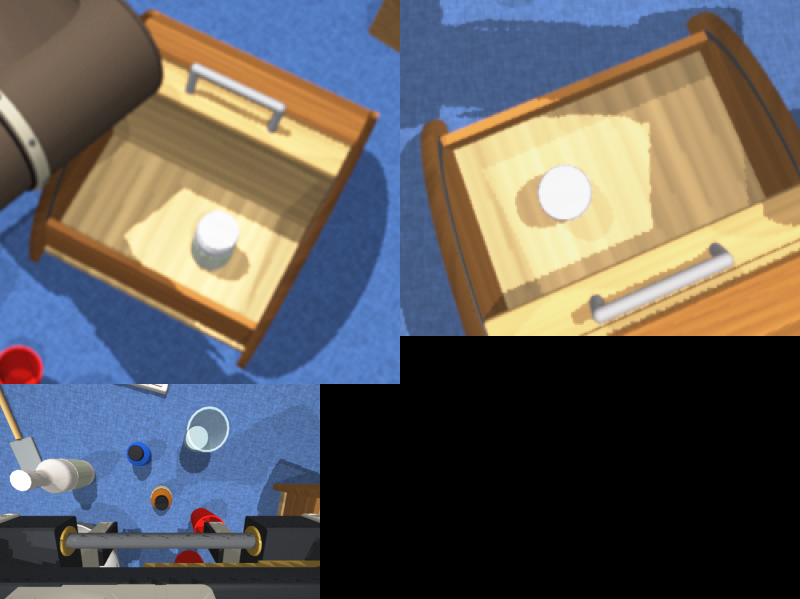

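Tin: top in the scene at (293,390) and in the side view at (415,191), standing in the half away from the robot. The door is rolled up. The cap is at (322,236) in the wrist image.

Run:
```python
from h import *
np.set_printoptions(precision=4,suppress=True)
s=pickle.load(open("s2.pkl","rb"));o=s["o"]
W=np.eye(4);W[:3,:3]=Ro.from_euler("xyz",o["orientation"],degrees=True).as_matrix();W[:3,3]=o["tool_pos"];T=W@s["wrist"]["T_tool_cam"]
print("cap",atz(0,(322,238),.098,s["wrist"],T))
t=tri((293.1,390),(415,191));print("tin",t,atz("scene",(293.1,390),.087),atz("side",(415,191),.087))
a=tri((313.1,463.7),(455,116.9));b=tri((391.3,433.7),(401.9,93.7));m=(a[0]+b[0])/2;print("bar",a,b,m)
v=a[0]-b[0];print(np.degrees(np.arctan2(v[1],v[0])))
c=atz("scene",(216.9,359.4),.084);e=atz("scene",(381.3,293.7),.084);print("board",c,e,np.linalg.norm(c-e),np.degrees(np.arctan2(*(c-e)[1::-1])))
yaw=np.radians(104.4);x=np.array([np.cos(yaw),np.sin(yaw)]);y=np.array([-x[1],x[0]])
O1=m[:2]-.0336*x;O2=(c+e)[:2]/2+.165*x
for O in(O1,O2,np.array([.574,.222])):print("O",O,"tin in store",(t[0][:2]-O)@x,(t[0][:2]-O)@y)
```

```text
cap [ 0.5487 -0.2414  0.098 ]
tin (array([0.6388, 0.1728, 0.0888]), [np.float64(0.24453488121571756), np.float64(0.24453488121573191)]) [0.6386 0.1727 0.087 ] [0.6387 0.1737 0.087 ]
bar (array([0.6222, 0.2664, 0.2474]), [np.float64(1.8099776552065732), np.float64(1.8099776552063631)]) (array([0.5151, 0.2448, 0.2337]), [np.float64(0.19395649940502674), np.float64(0.1939564994049801)]) [0.5687 0.2556 0.2405]
11.434969081182947
board [0.7573 0.1087 0.084 ] [0.4701 0.0354 0.084 ] 0.2963244348745193 14.323126132600454
O [0.577  0.2231] tin in store -0.06404747464520853 -0.04731480936182134
O [0.5727 0.2319] tin in store -0.07367905454490643 -0.04934152177834904
O [0.574 0.222] tin in store -0.06376313077586863 -0.05050612811895012
```

jog_arm(motion=[{"offset": [0,0,30],"roll": 0,"hand": 87},{"offset": [0,0,60],"roll": 0,"hand": 87},{"offset": [0,0,90],"roll": 0,"hand": 87},{"offset": [0,0,120],"roll": 0,"hand": 87},{"offset": [0,0,145],"roll": 0,"hand": 87},{"offset": [0,0,165],"roll": 0,"hand": 87},{"offset": [0,0,176],"roll": 0,"hand": 87},{"offset": [0,0,178],"roll": 0,"hand": 87},{"offset": [0,0,178],"roll": 0,"hand": 70},{"offset": [0,0,178],"roll": 0,"hand": 55},{"offset": [0,0,178],"roll": 0,"hand": 48},{"offset": [0,0,178],"roll": 0,"hand": 30},{"offset": [0,0,178],"roll": 0,"hand": 30},{"offset": [0,0,178],"roll": 0,"hand": 30},{"offset": [0,0,178],"roll": 0,"hand": 30},{"offset": [0,0,178],"roll": 0,"hand": 30}])

```text
clock: 8.93
tool_pos: [0.549, -0.2417, 0.0508]
orientation: [-180.0, 0.0, -165.8]
force: [-0.5, 1.5, 1.8]
opening: 0.0413
```

jog_arm(motion=[{"offset": [0,0,-15],"roll": 0,"hand": 30},{"offset": [0,0,-40],"roll": 0,"hand": 30},{"offset": [0,0,-70],"roll": -0.1,"hand": 30},{"offset": [0,0,-100],"roll": -0.2,"hand": 30},{"offset": [0,0,-130],"roll": -0.3,"hand": 30},{"offset": [0,0,-150],"roll": -0.4,"hand": 30},{"offset": [0,0,-160],"roll": -0.5,"hand": 30},{"offset": [0,0,-160],"roll": -0.6,"hand": 30},{"offset": [0,0,-160],"roll": -0.7,"hand": 30},{"offset": [0,0,-160],"roll": -0.8,"hand": 30},{"offset": [0,0,-160],"roll": -0.9,"hand": 30},{"offset": [0,0,-160],"roll": -1.0,"hand": 30},{"offset": [0,0,-160],"roll": -1.1,"hand": 30},{"offset": [0,0,-160],"roll": -1.2,"hand": 30},{"offset": [0,0,-160],"roll": -1.3,"hand": 30},{"offset": [0,0,-160],"roll": -1.4,"hand": 30},{"offset": [0,0,-160],"roll": -1.5,"hand": 30},{"offset": [0,0,-160],"roll": -1.57,"hand": 30},{"offset": [0,0,-160],"roll": -1.57,"hand": 30}])

```text
clock: 10.52
tool_pos: [0.5487, -0.2415, 0.2103]
orientation: [180.0, 0.0, -75.7]
force: [0.5, -0.3, -2.3]
opening: 0.0415
```

```bash
python3 -c "
from h import *
off((.5506,.1398,.21),-75.6);print(ctrl.get_obs()['joint_pos'].round(1))"
```

```text
tcp [ 0.5487 -0.2415  0.2103] rpy [ 1.7997e+02  2.0000e-02 -7.5680e+01] F [ 0.5 -0.3 -2.3] open 0.0415 t 10.5167
offset mm [-369.   -96.2    0.4] roll rad -0.001
[ -5.1  14.6 -11.4  -0.  -64.   19.4]
```

jog_arm(motion=[{"offset": [-12,-3,0],"roll": 0,"hand": 30},{"offset": [-36,-9,0],"roll": 0,"hand": 30},{"offset": [-66,-17,0],"roll": 0,"hand": 30},{"offset": [-96,-25,0],"roll": 0,"hand": 30},{"offset": [-126,-33,0],"roll": 0,"hand": 30},{"offset": [-156,-41,0],"roll": 0,"hand": 30},{"offset": [-186,-49,0],"roll": 0,"hand": 30},{"offset": [-216,-57,0],"roll": 0,"hand": 30},{"offset": [-246,-64,0],"roll": 0,"hand": 30},{"offset": [-276,-72,0],"roll": 0,"hand": 30},{"offset": [-306,-80,0],"roll": 0,"hand": 30},{"offset": [-336,-88,0],"roll": 0,"hand": 30},{"offset": [-358,-93,0],"roll": 0,"hand": 30},{"offset": [-369,-96,0],"roll": 0,"hand": 30},{"offset": [-369,-96,0],"roll": 0,"hand": 30},{"offset": [-369,-96,0],"roll": 0,"hand": 30}])

```text
clock: 11.85
tool_pos: [0.5514, 0.1401, 0.2103]
orientation: [180.0, -0.0, -75.9]
force: [0.0, 0.4, -1.1]
opening: 0.0414
```

Run:
```python
from h import *
o=ctrl.get_obs();print(o["tool_pos"],o["orientation"])
d={n:cams.snapshot(n) for n in("side","scene","wrist")};d["o"]=o;pickle.dump(d,open("s3.pkl","wb"))
f=lambda m,k:cv2.resize(m,None,fx=k,fy=k,interpolation=3)
a=f(d["side"]["img"][50:290,280:530],1.6);b=f(d["scene"]["img"][230:470,190:440],1.6)
c=np.pad(f(d["wrist"]["img"],.45),((0,0),(0,512),(0,0)))
cv2.imwrite("pics/m4.png",np.vstack([np.hstack([a,b]),c])[:,:,::-1])
```

```text
[0.55139607 0.14012746 0.21034283] [ 1.79963758e+02 -7.84086579e-03 -7.58543350e+01]
```

View pics/m4.png

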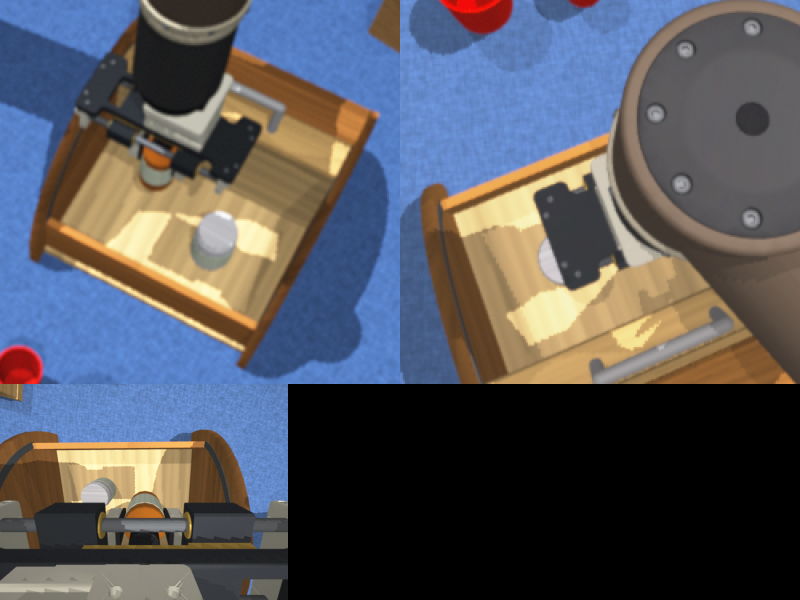

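Run:
```python
from h import *
np.set_printoptions(precision=4,suppress=True)
s=pickle.load(open("s3.pkl","rb"));o=s["o"]
W=np.eye(4);W[:3,:3]=Ro.from_euler("xyz",o["orientation"],degrees=True).as_matrix();W[:3,3]=o["tool_pos"];T=W@s["wrist"]["T_tool_cam"]
for uv,z in(((455,131),.084),((73,135),.084),((420,137),.06),((216,212),.087)):
  p=atz(0,uv,z,s["wrist"],T); print(uv,p,"tool",(W[:3,:3].T@(p-W[:3,3]))*1e3)
```

```text
(455, 131) [0.4719 0.0305 0.084 ] tool [ 86.8815 103.7551 126.4204]
(73, 135) [0.7601 0.1059 0.084 ] tool [  84.1435 -194.1468  126.2316]
(420, 137) [0.4907 0.0383 0.06  ] tool [ 83.8826  83.6415 150.4072]
(216, 212) [0.641 0.138 0.087] tool [ 23.9637 -86.4293 123.2915]
```

jog_arm(motion=[{"offset": [0,-0.5,20],"roll": 0,"hand": 30},{"offset": [0,-0.5,45],"roll": 0,"hand": 30},{"offset": [0,-0.5,70],"roll": 0,"hand": 30},{"offset": [0,-0.5,95],"roll": 0,"hand": 30},{"offset": [0,-0.5,115],"roll": 0,"hand": 30},{"offset": [0,-0.5,130],"roll": 0,"hand": 30},{"offset": [0,-0.5,138],"roll": 0,"hand": 30},{"offset": [0,-0.5,142],"roll": 0,"hand": 30},{"offset": [0,-0.5,144],"roll": 0,"hand": 30},{"offset": [0,-0.5,145],"roll": 0,"hand": 30},{"offset": [0,-0.5,146],"roll": 0,"hand": 30},{"offset": [0,-0.5,146],"roll": 0,"hand": 30}])

```text
clock: 13.0
tool_pos: [0.5527, 0.14, 0.0653]
orientation: [-179.9, 0.0, -75.9]
force: [0.3, 0.4, -0.4]
opening: 0.0414
```

jog_arm(motion=[{"offset": [0,0,0.5],"roll": 0,"hand": 30},{"offset": [0,0,1],"roll": 0,"hand": 30},{"offset": [0,0,1.5],"roll": 0,"hand": 30},{"offset": [0,0,2],"roll": 0,"hand": 30},{"offset": [0,0,2],"roll": 0,"hand": 30}])

```text
clock: 13.42
tool_pos: [0.5524, 0.1399, 0.0628]
orientation: [-180.0, -0.0, -75.8]
force: [-0.3, 0.3, 1.0]
opening: 0.0412
```

jog_arm(motion=[{"offset": [0,0,0.5],"roll": 0,"hand": 30},{"offset": [0,0,0.5],"roll": 0,"hand": 30},{"offset": [0,0,0.5],"roll": 0,"hand": 40},{"offset": [0,0,0.5],"roll": 0,"hand": 44},{"offset": [0,0,0.5],"roll": 0,"hand": 48},{"offset": [0,0,0.5],"roll": 0,"hand": 52},{"offset": [0,0,0.5],"roll": 0,"hand": 54},{"offset": [0,0,0.5],"roll": 0,"hand": 54},{"offset": [0,0,0.5],"roll": 0,"hand": 54}])

```text
clock: 14.17
tool_pos: [0.5523, 0.1398, 0.0619]
orientation: [180.0, -0.0, -75.8]
force: [0.4, -0.2, 1.2]
opening: 0.0535
```

jog_arm(motion=[{"offset": [0,0,-10],"roll": 0,"hand": 54},{"offset": [0,0,-30],"roll": 0,"hand": 54},{"offset": [0,0,-55],"roll": 0,"hand": 54},{"offset": [0,0,-80],"roll": 0,"hand": 54},{"offset": [0,0,-110],"roll": 0,"hand": 54},{"offset": [0,0,-140],"roll": 0,"hand": 54},{"offset": [0,0,-170],"roll": 0,"hand": 54},{"offset": [0,0,-200],"roll": 0,"hand": 54},{"offset": [0,0,-230],"roll": 0,"hand": 54},{"offset": [0,0,-250],"roll": 0,"hand": 54},{"offset": [0,0,-260],"roll": 0,"hand": 54},{"offset": [0,0,-260],"roll": 0,"hand": 54}])

```text
clock: 15.17
tool_pos: [0.5531, 0.14, 0.3252]
orientation: [-179.7, 0.1, -75.8]
force: [0.4, 0.9, 0.4]
opening: 0.0544
```

Run:
```python
from h import *
off((.566,.2575,.32),-165.6)
d={n:cams.snapshot(n) for n in("side","wrist")}
f=lambda m,k:cv2.resize(m,None,fx=k,fy=k,interpolation=3)
a=f(d["side"]["img"][50:290,280:530],1.6);b=f(d["wrist"]["img"],.6)
cv2.imwrite("pics/m5.png",np.hstack([a,np.pad(b,((0,384-288),(0,0),(0,0)))])[:,:,::-1])
```

```text
tcp [0.5531 0.14   0.3252] rpy [-1.7973e+02  6.0000e-02 -7.5840e+01] F [0.4 0.9 0.4] open 0.0544 t 15.1667
offset mm [-110.7  -41.3    5.5] roll rad 1.567
```

View pics/m5.png

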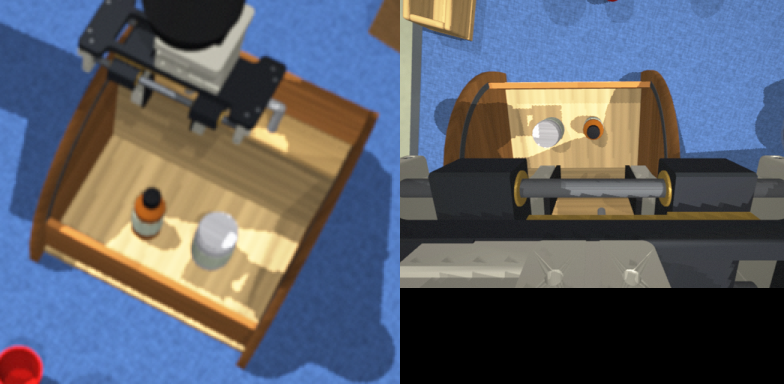

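The bottle stands upright at side crop (150,212), clear of the tin at (217,240). Now back to the bar.

jog_arm(motion=[{"offset": [-8,-3,0],"roll": 0.1,"hand": 60},{"offset": [-16,-6,0],"roll": 0.2,"hand": 60},{"offset": [-24,-9,0],"roll": 0.3,"hand": 60},{"offset": [-32,-12,0],"roll": 0.4,"hand": 60},{"offset": [-40,-15,0],"roll": 0.5,"hand": 60},{"offset": [-48,-18,0],"roll": 0.6,"hand": 60},{"offset": [-56,-21,0],"roll": 0.7,"hand": 60},{"offset": [-64,-24,0],"roll": 0.8,"hand": 60},{"offset": [-72,-27,0],"roll": 0.9,"hand": 60},{"offset": [-80,-30,0],"roll": 1.0,"hand": 60},{"offset": [-88,-33,0],"roll": 1.1,"hand": 60},{"offset": [-96,-36,0],"roll": 1.2,"hand": 60},{"offset": [-104,-39,0],"roll": 1.3,"hand": 60},{"offset": [-111,-41,0],"roll": 1.4,"hand": 60},{"offset": [-111,-41,0],"roll": 1.5,"hand": 60},{"offset": [-111,-41,0],"roll": 1.567,"hand": 60},{"offset": [-111,-41,0],"roll": 1.567,"hand": 60},{"offset": [-111,-41,0],"roll": 1.567,"hand": 60}])

```text
clock: 16.77
tool_pos: [0.5644, 0.2572, 0.3203]
orientation: [-179.9, -0.2, -165.5]
force: [0.0, -0.7, -1.0]
opening: 0.06
```

```bash
python3 -c "
from h import *
off((.566,.2575,.244),-165.6)"
```

```text
tcp [0.5644 0.2572 0.3203] rpy [-1.7994e+02 -1.5000e-01 -1.6550e+02] F [ 0.  -0.7 -1. ] open 0.06 t 16.7667
offset mm [-1.8 -0.  76.3] roll rad 0.002
```

jog_arm(motion=[{"offset": [0,0,25],"roll": 0,"hand": 60},{"offset": [0,0,50],"roll": 0,"hand": 50},{"offset": [0,0,70],"roll": 0,"hand": 40},{"offset": [0,0,78],"roll": 0,"hand": 30},{"offset": [0,0,78],"roll": 0,"hand": 20},{"offset": [0,0,78],"roll": 0,"hand": 5},{"offset": [0,0,78],"roll": 0,"hand": 5},{"offset": [0,0,78],"roll": 0,"hand": 5},{"offset": [0,0,78],"roll": 0,"hand": 5},{"offset": [0,0,78],"roll": 0,"hand": 5}])

```text
clock: 17.6
tool_pos: [0.5659, 0.2558, 0.2455]
orientation: [-179.9, 0.1, -165.6]
force: [2.8, -7.4, 1.2]
opening: 0.0111
```

jog_arm(motion=[{"offset": [0,-9,-1],"roll": 0,"hand": 5},{"offset": [0,-17,-2],"roll": 0,"hand": 5},{"offset": [0,-32,-3],"roll": 0,"hand": 5},{"offset": [0,-47,-2],"roll": 0,"hand": 5},{"offset": [0,-62,-1],"roll": 0,"hand": 5},{"offset": [0,-77,1],"roll": 0,"hand": 5},{"offset": [0,-91,5],"roll": 0,"hand": 5},{"offset": [0,-106,9],"roll": 0,"hand": 5},{"offset": [0,-120,14],"roll": 0,"hand": 5},{"offset": [0,-133,21],"roll": 0,"hand": 5},{"offset": [0,-133,21],"roll": 0,"hand": 5}])

```text
clock: 18.52
tool_pos: [0.5992, 0.1271, 0.2241]
orientation: [180.0, 0.2, -165.7]
force: [3.6, -2.3, 1.5]
opening: 0.0107
```

Tracking is good with low forces.

jog_arm(motion=[{"offset": [0,-13,7],"roll": 0,"hand": 5},{"offset": [0,-26,15],"roll": 0,"hand": 5},{"offset": [0,-38,24],"roll": 0,"hand": 5},{"offset": [0,-49,34],"roll": 0,"hand": 5},{"offset": [0,-60,45],"roll": 0,"hand": 5},{"offset": [0,-69,56],"roll": 0,"hand": 5},{"offset": [0,-76,65],"roll": 0,"hand": 5},{"offset": [0,-82,74],"roll": 0,"hand": 5},{"offset": [0,-82,74],"roll": 0,"hand": 5}])

```text
clock: 19.27
tool_pos: [0.6195, 0.0477, 0.147]
orientation: [-179.9, 0.0, -165.7]
force: [8.8, 0.3, -3.7]
opening: 0.011
```

jog_arm(motion=[{"offset": [0,0,0],"roll": 0,"hand": 25},{"offset": [0,0,0],"roll": 0,"hand": 30},{"offset": [0,0,0],"roll": 0,"hand": 30},{"offset": [0,0,-20],"roll": 0,"hand": 30},{"offset": [0,-3,-45],"roll": 0,"hand": 30},{"offset": [0,-6,-60],"roll": 0,"hand": 0},{"offset": [0,-8,-60],"roll": 0,"hand": 0},{"offset": [0,-8,-60],"roll": 0,"hand": 0},{"offset": [0,-8,-60],"roll": 0,"hand": 0},{"offset": [0,-8,-45],"roll": 0,"hand": 0},{"offset": [0,-8,-30],"roll": 0,"hand": 0},{"offset": [0,-8,-20],"roll": 0,"hand": 0},{"offset": [0,-8,-14],"roll": 0,"hand": 0},{"offset": [0,-8,-9],"roll": 0,"hand": 0},{"offset": [0,-8,-4],"roll": 0,"hand": 0},{"offset": [0,-8,0],"roll": 0,"hand": 0},{"offset": [0,-8,0],"roll": 0,"hand": 0}])

```text
clock: 20.68
tool_pos: [0.6204, 0.0398, 0.1492]
orientation: [-179.9, -0.0, -165.7]
force: [0.1, -2.6, 4.3]
opening: 0.0002
```

jog_arm(motion=[{"offset": [0,0,2],"roll": 0,"hand": 0},{"offset": [0,0,4],"roll": 0,"hand": 0},{"offset": [0,0,6],"roll": 0,"hand": 0},{"offset": [0,0,8],"roll": 0,"hand": 0},{"offset": [0,0,8],"roll": 0,"hand": 0},{"offset": [0,0,8],"roll": 0,"hand": 0}])

```text
clock: 21.18
tool_pos: [0.621, 0.0413, 0.1443]
orientation: [-179.9, 0.1, -165.5]
force: [-7.7, -2.3, 22.4]
opening: 0.0002
```

The force rose to 22 N at TCP z 0.1443. Geometry predicted 0.1446 for shut, so the door is on its stop. Backing off to look.

jog_arm(motion=[{"offset": [0,0,-4],"roll": 0,"hand": 0},{"offset": [0,0,-20],"roll": 0,"hand": 0},{"offset": [0,-5,-50],"roll": 0,"hand": 0},{"offset": [0,-15,-80],"roll": 0,"hand": 0},{"offset": [0,-35,-105],"roll": 0,"hand": 0},{"offset": [0,-65,-115],"roll": 0,"hand": 0},{"offset": [0,-95,-115],"roll": 0,"hand": 0},{"offset": [0,-125,-115],"roll": 0,"hand": 0},{"offset": [0,-155,-115],"roll": 0,"hand": 0},{"offset": [0,-185,-115],"roll": 0,"hand": 0},{"offset": [0,-215,-115],"roll": 0,"hand": 0},{"offset": [0,-245,-115],"roll": 0,"hand": 0},{"offset": [0,-275,-115],"roll": 0,"hand": 0},{"offset": [0,-290,-115],"roll": 0,"hand": 0},{"offset": [0,-290,-115],"roll": 0,"hand": 0},{"offset": [0,-290,-115],"roll": 0,"hand": 0}])

```text
clock: 22.52
tool_pos: [0.6921, -0.2396, 0.2546]
orientation: [179.9, -0.1, -165.7]
force: [0.2, 1.0, -0.3]
opening: 0.0007
```

Run:
```python
from h import *
d={n:cams.snapshot(n) for n in("side","scene")}
print(ctrl.get_obs()["force"],ctrl.get_obs()["tool_pos"])
a=cv2.resize(d["side"]["img"][50:290,280:530],None,fx=1.6,fy=1.6,interpolation=3);b=cv2.resize(d["scene"]["img"],(400,300))
cv2.imwrite("pics/m6.png",np.hstack([a,np.pad(b,((0,84),(0,0),(0,0)))])[:,:,::-1])
```

```text
[-0.69188822  0.00446963 -0.07810646] [ 0.69220198 -0.23841216  0.25556361]
```

View pics/m6.png

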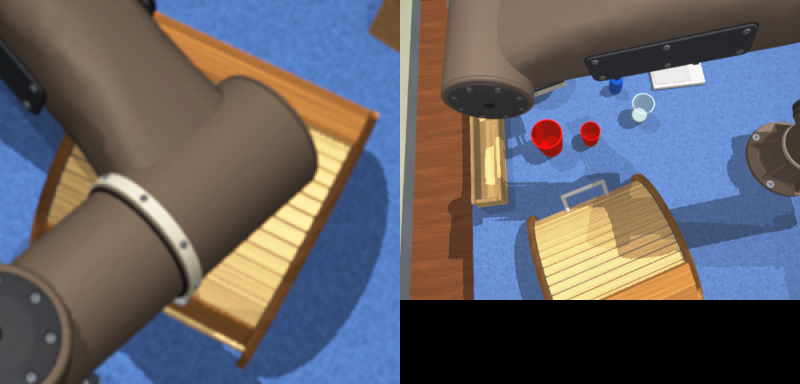

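Run:
```python
from h import *
s=cams.snapshot("scene")
cv2.imwrite("pics/m7.png",cv2.resize(s["img"][260:480,190:490],None,fx=2.6,fy=2.6,interpolation=3)[:,:,::-1])
yaw=np.radians(104.4);x=np.array([np.cos(yaw),np.sin(yaw),0]);y=np.array([-x[1],x[0],0])
m=np.array([.566,.257,0])-.0336*x
for q in(0,.05,.126):
  for e in(-52,52):
    print(q,((proj("scene",m-x*.215*np.cos(.471+q)+y*e/1e3+[0,0,.03+.215*np.sin(.471+q)])-[190,260])*2.6).round(0))
```

```text
0 [188. 142.]
0 [344.  80.]
0.05 [190. 147.]
0.05 [348.  85.]
0.126 [193. 157.]
0.126 [354.  93.]
```

View pics/m7.png

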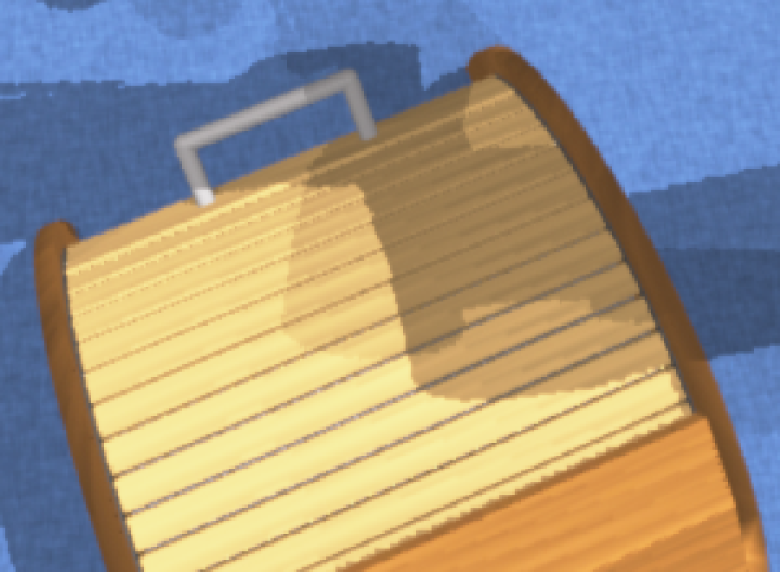

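The bar ends at (181,144) and (350,77), matching the prediction for q = 0 (142 and 80 in rows). The front-board gap is gone, so the door is shut.

```bash
python3 -c "
from plant import order,ctrl
print(order.close_job(),ctrl.get_obs()['clock'])"
```

```text
the job is handed in; nothing more can be done
the job is handed in; nothing more can be done
```

I rolled the door fully up, stood the amber oil bottle on the store's floor beside the tin, and rolled the door shut again. I handed the job in at about 23 s.

**Bottle and tin:** the picture taken after release shows both upright and clear of each other. The bottle went down with about 1 N of contact force. I could not see them once the door was shut.

**Door shut:** the final push met a firm stop (22 N) at TCP z 0.1443, against 0.1446 predicted for shut. The bar's image position agrees with fully shut to within a few pixels, and no gap shows at the front board. The arm was clear, with no force on it.

**Other objects:** in the last scene view both red cups, the glass and the blue bottle still stand. The lotion and the bowl were hidden behind the arm in that view. I did not see the lotion again after picking up the bottle; the arm always passed well above it.

**What disagreed:** the first bar height from the cameras was about 8–10 mm too high. Because of that, the first grip slid up the bar while opening, with up to 25 N vertical and 29 N at the open stop. I corrected the geometry before closing.

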